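# Reverse the trimming knife through the spring clip and dock it

### The arm

A 7-joint arm with a two-finger parallel gripper is mounted at the origin on the work surface. World frame = base frame: x ahead of the robot, y to its left, z up, the work surface at z = 0. Lengths are in m, angles in rad, forces in N, time in s.
With the tool pointing down it reaches from about 0.425 to 0.875 m from the base axis. Payload 8.4 kg.
Tool frame: the origin (TCP) lies at the very end of the fingers, on their centre line; the grasp point (between the pads) lies 19 mm behind it; z points along the fingers, y is the line along which they close (so a half turn about z gives the same grasp; the last joint's range is limited). The gripper opens to 85 mm and grips with 20 to 120 N. Pads are 22 mm wide; open, the fingers measure 114 mm over their backs; the gripper's body (76 mm by 85 mm) begins 54 mm behind the grasp point. The pads swing forward as they close: fully open they stand 13 mm farther back than shut.
Start: joints at [-1.402, 0.333, 0.04, 1.465, -0.013, 1.343, -0.059], TCP at [0.172, 0.627, 0.231] pointing down, gripper open.
Joint ranges: [-2.58, 2.58], [-0.38, 2.09], [-1.3, 1.39], [0.25, 2.4], [-1.5, 4.64], [0.08, 2.09], [-2.65, 2.65]. Speed limits (rad/s): [2.22, 2.22, 2.79, 2.79, 3.14, 3.14, 3.14].

### API

Orientations are given as [roll, pitch, yaw] about the fixed x, y, z axes, in that order (R = Rz(yaw) Ry(pitch) Rx(roll)).
In Python, from workcell import arm gives the robot as it stands. The module is installed in compiled form; this text tells all that it offers.
- The arm moves only by the tool jog_arm, never from a script. Its argument "series" is a list of rows, each an object with "fingers": the closure, from -1 (fully open) to 1 (shut); "travel": the shift along the tool's x, y, z in mm, a list of three; "dr": the turn, a rotation vector about the tool's x, y, z in degrees, a list of three. A call has 1 to 5 rows; each row is the pose to reach, as a shift and turn from the pose commanded when the call began, along the tool's axes at that moment; what a row does not reach only later rows make up. A row lasts 1/10 s, in which the tool goes at most 50 mm and 8.59 degrees, less where a joint would pass 70% of its speed; a pose out of reach is approached as far as the arm can. A call with a gripper value outside its range is refused whole. The fingers move at their own pace and stop on an object; the grip force is fixed at half the most. Time passes only in rows, so rows that repeat a pose let the fingers close. It gives the time, the measured TCP pose, the force, the opening and the grip force at its end, in the units of the state.
- arm.observe(): the state, without advancing time (a new reading comes with each control period).
- arm.grab_frame(name): name is "side" or "top" or "wrist"; returns (picture, depth): 400x640x3 uint8, red, green, blue; 400x640 float32, m along the optical axis (not along the pixel's ray), 0 where there is no reading.
- arm.calibration(name): a dict with "camera_matrix" (3x3 intrinsics, pixels), "position" and "rotation" of the camera in the world. Camera axes: x right, y down, z forward; pixel columns grow to the right and rows downward; lengths in m; the calibration is good to about 2 mm. A picture is of the moment at which its call begins: read the wrist's pose just before it. calibration takes no time and is no camera call; for the wrist camera it gives the pose at the moment of the call.
- arm.sign_off(): hands the job in; it is judged then, once.
The state is a dict: "t": time; "joint_pos": joint angles; "joint_velocities": joint speeds; "joint_efforts": joint torques, N m; "tool_pos": TCP position; "orientation": TCP orientation; "force": force on the tool from outside, world axes, zero at the start; "wrist_torque": the same for the moment, N m; "opening": finger opening in m; "gripper_force": force on a finger pad.
Only numpy, scipy, OpenCV 4.12 (cv2) and the standard library are available. Lean on these libraries where they do the work, as an engineer would, in place of code of your own. Each camera call takes 0.05 s, during which the arm holds its last target. There are 200 camera calls.

### The job

The trimming knife was left handle-first in the two-slot plywood stand, so that only its nose can be taken. Press it down into the spring clip on the bench and let go, then take it again by its handle, lift it out of the clip and lay it in the plywood dock with its nose in the walled blade guard. Leave the seam roller in the stand's other slot alone.

Things in the scene. Friction and masses are not known exactly. Their poses are not given: they have to be found in the camera images.
- knife_mid (a point): Trimming knife, 200 mm long, 90 g; point at its very middle (mass centre), x along it to the nose, z up. Grey handle bar 20 wide x 20 high from x=-100 to +40, metal nose 16 x 16 to +85, 4 mm blade to +100. Starts in either of the stand's two slots 100 mm apart (floor 30 mm up, 34 wide, walls knife-high, covering it up to x=+20); grip the free nose near x=+62, lift straight up.
- clip_seat (a point): Fixed spring clip, foot 90 x 90 mm; point at centre of its seat's top, 60 mm above bench. x runs along the clip and the knife it holds (nose either way). Two sprung steel jaws, 40 long, mouth 39 wide flaring 47 mm above the point, snap over the handle bar pressed in from above, middle over the seat: its centre then is 10 mm above the point. 1 to 4 N in or out. Ends free to grip 62 mm off middle.
- dock_guard (a point): Fixed plywood dock; point at centre of its blade guard's floor, 30 mm above bench; x = way the nose must point. Guard open above and at -x end: x=-45 to +47, 36 wide, walls 22 high, end wall at +47. An 18 wide bar, floor-high, from x=-45 to -115 bears the knife's middle. Docked: knife's middle at x=-75, y=0, 10 mm above the point; handle then overhangs freely, fingers clear near x=-137.
- roller: Bystander: seam roller in the stand's other slot: grey handle 110 x 20 x 20 mm, wire fork, black rubber wheel 32 mm in diameter, 42 wide at its free end; 186 mm long. Origin on the underside of its handle, 86 mm from the wheel's end; x points to the wheel.
Mind the look-alikes: they are no part of the job. What is meant by the part that bears knife_mid is not purple, and is the larger of those in its own colour.

How it is judged:
On the way, in this order (a step that is already met when the one before it is completed fails the run):
1. the knife is held in the spring clip and let go (x of knife_mid in the frame of clip_seat between -0.03 and 0.03 m and y of knife_mid in the frame of clip_seat between -0.012 and 0.012 m and z of knife_mid in the frame of clip_seat between 0.005 and 0.017 m and angle between the x axis of knife_mid and the x axis of clip_seat, either way round below 0.2 rad and contact force between the fingers and knife below 0.2 N), for 0.2 s.
2. the knife is lifted clear of the clip, gripped by its handle (more than 20 mm to the handle's side of its middle) (z of knife_mid in the frame of clip_seat above 0.04 m and x of the grasp point in the frame of knife_mid below -0.02 m and contact force between the fingers and knife above 1 N), for 0.1 s.
At the end, for the whole second after the job is handed in: The knife lies at rest in the dock, nose in the blade guard: its middle within 22 mm lengthwise and 18 mm sideways of the docked place, at floor height within 5 mm, within 0.25 rad of the dock's direction (x of knife_mid in the frame of dock_guard between -0.097 and -0.053 m and y of knife_mid in the frame of dock_guard between -0.018 and 0.018 m and z of knife_mid in the frame of dock_guard between 0.005 and 0.015 m and x of dock_guard in the frame of knife_mid above 0.03 m and angle between the x axis of knife_mid and the x axis of dock_guard, either way round below 0.25 rad and linear speed of knife below 0.02 m/s); the robot touches nothing.
It fails at once if the seam roller is moved by more than 30 mm (distance of roller from where it was at the start of the episode above 0.03 m).
It also fails if it takes over 58 s, if anything falls off the work surface, if the arm or the gripper's body presses on something with over 40 N, if the wrist force passes 120 N, or if a joint passes its speed limit or range.

## Working session

There is one attempt and no reset: what is moved stays moved. The work goes in short steps, Python scripts to look and compute and a tool call to move; the robot and the scene stay as the last step left them, time stands still between calls to the robot, and variables do not carry over. Pictures are saved under pics/ and viewed, at most 10 in all, crops included, and the job is handed in when it is done.

Besides the shell and the picture viewer there is one more tool, called as name(argument=value, ...), one argument or row to a line, values as JSON. jog_arm: Moves the arm, as the interface text tells. Its arguments: {"type":"object","properties":{"series":{"type":"array"}},"required":["series"]}

```bash
mkdir -p pics
cat > h.py <<'E'
import numpy as np, cv2
from workcell import arm
def cloud(name):
    c=arm.calibration(name); p,d=arm.grab_frame(name)
    K=np.array(c["camera_matrix"]);v,u=np.mgrid[:400,:640]
    X=np.stack([(u-K[0,2])/K[0,0]*d,(v-K[1,2])/K[1,1]*d,d],-1)
    W=X@np.array(c["rotation"]).T+np.array(c["position"]); W[d==0]=np.nan
    return p,W
def save(n,p,s=1):
    cv2.imwrite(f"pics/{n}.png",cv2.resize(p[:,:,::-1],None,fx=s,fy=s,interpolation=cv2.INTER_CUBIC))
E
python3 - <<'E'
from h import *
s=arm.observe();print(s)
for n in("top","side"):
    p,W=cloud(n); np.savez(n,p=p,W=W); save(n,p,1.25)
    c=arm.calibration(n);print(n,c["position"],np.isnan(W[...,0]).mean())
E
```

```text
{'t': 0.0, 'joint_pos': array([-1.40218132,  0.33398199,  0.03984305,  1.46628915, -0.01341428,
        1.34332453, -0.05846088]), 'joint_velocities': array([-0.00104983,  0.00057715,  0.00075896,  0.00082025,  0.00105495,
        0.00094289, -0.00010607]), 'joint_efforts': array([ 6.63284827e-04, -6.58568001e+01,  1.36583760e+00, -4.05584121e+01,
        1.67318486e-02,  1.23749432e-02, -1.90779036e-05]), 'tool_pos': array([0.171886  , 0.62636756, 0.23036616]), 'orientation': array([-3.13985798e+00,  9.58566760e-05,  2.87382522e+00]), 'force': array([ 0.1229579 , -0.20068976, -0.66718171]), 'wrist_torque': array([-0.00845533,  0.01526679,  0.02945482]), 'gripper_force': 0.0, 'opening': 0.08556805225816945}Traceback (most recent call last):
  File "<stdin>", line 4, in <module>
  File "h.py", line 7, in cloud
    W=X@np.array(c["rotation"]).T+np.array(c["position"]); W[d==0]=np.nan
      ~~~~~~~~~~~~~~~~~~~~~~~~~~~^~~~~~~~~~~~~~~~~~~~~~~~
ValueError: operands could not be broadcast together with shapes (400,640) (3,)
```

```bash
sed -i 's/np.array(c\["rotation"\]).T/Rot.from_euler("xyz",c["rotation"]).as_matrix().T/; 1a from scipy.spatial.transform import Rotation as Rot' h.py
python3 - <<'E'
from h import *
for n in("top","side"):
    p,W=cloud(n); np.savez(n,p=p,W=W); save(n,p,1.25)
    c=arm.calibration(n);print(n,c["position"],c["rotation"],c["camera_matrix"],np.isnan(W[...,0]).mean(),np.round(W[50:400:100,50:640:180],3).tolist())
E
```

```text
top [ 0.25203399 -0.08308429  1.3722394 ] [-2.98739979e+00  1.31574485e-03 -1.55820470e+00] [[441.70306199   0.         322.05727365]
 [  0.         441.70306199 196.73284453]
 [  0.           0.           1.        ]] 0.00413671875 [[[0.948, 0.832, -0.002], [0.947, 0.23, 0.014], [0.962, -0.364, -0.002], [1.363, -1.443, -0.756]], [[0.606, 0.793, 0.001], [0.613, 0.218, 0.0], [0.62, -0.358, -0.002], [0.83, -1.392, -0.743]], [[0.289, 0.763, -0.006], [0.295, 0.204, -0.002], [0.302, -0.352, 0.001], [0.341, -1.358, -0.752]], [[0.126, 0.309, 0.709], [0.085, 0.097, 0.467], [0.006, -0.346, 0.001], [-0.118, -1.322, -0.753]]]
side [ 0.06314459 -0.81453521  0.99831762] [-2.42587033 -0.01966802 -0.47498809] [[374.48242986   0.         320.77271094]
 [  0.         374.48242986 202.69008415]
 [  0.           0.           1.        ]] 0.00394140625 [[[-0.24, 1.039, 0.213], [0.589, 1.355, -0.109], [2.335, 1.741, -0.659], [2.441, 0.33, -0.034]], [[-0.444, 0.986, -0.216], [0.28, 0.359, -0.002], [0.918, 0.027, 0.016], [2.455, 0.007, -0.553]], [[-0.697, 0.867, -0.744], [0.129, -0.104, 0.005], [0.642, -0.356, -0.0], [1.997, -0.469, -0.751]], [[-0.721, 0.276, -0.748], [0.03, -0.402, 0.002], [0.454, -0.615, -0.001], [0.883, -0.833, 0.002]]]
```

View pics/top.png

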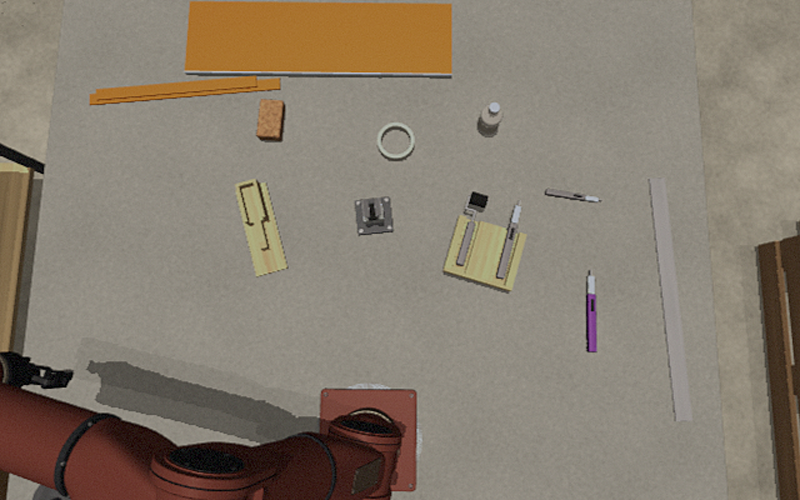

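View pics/side.png

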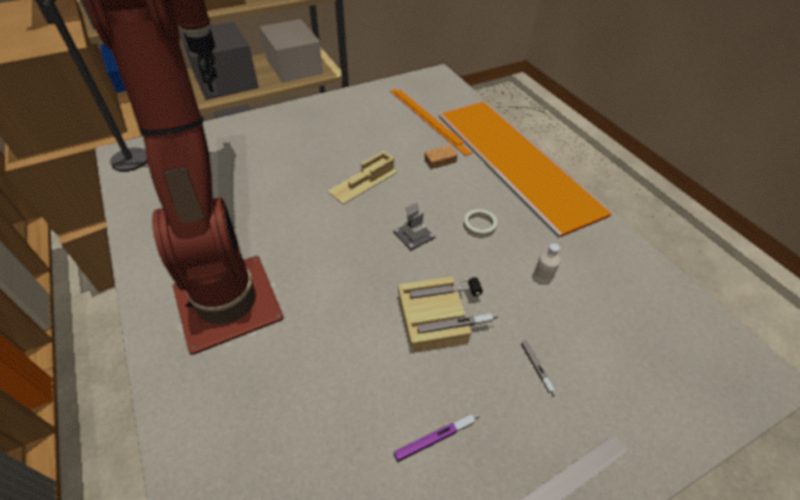

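Run:
```python
from h import *
D=np.load("top.npz");p,W=D["p"],D["W"]
save("cropk",p[145:240,340:490],5); 
c1=cv2.resize(p[135:225,180:330][:,:,::-1],None,fx=5,fy=5,interpolation=cv2.INTER_CUBIC);cv2.imwrite("pics/cropc.png",c1)
hsv=cv2.cvtColor(p,cv2.COLOR_RGB2HSV)
def rect(m,msg):
    P=W[m][:,:2];P=P[~np.isnan(P[:,0])];r=cv2.minAreaRect((P*1000).astype(np.float32));print(msg,m.sum(),np.round(r[0],1),np.round(r[1],1),round(r[2],1),np.round(np.nanmedian(W[m][:,2]),4))
def box(x0,x1,y0,y1):
    m=np.zeros((400,640),bool);m[y0:y1,x0:x1]=1;return m
S=box(345,430,150,240);Dk=box(180,235,135,225);C=box(278,320,150,192)
z=W[...,2]; sat=hsv[...,1]
print(hsv[190,388],hsv[200,385],hsv[175,410],hsv[195,372],hsv[205,215],hsv[170,300])
ply=(sat>70)&(hsv[...,0]<40)
rect(S&ply&(z>.04),"stand top")
k=S&(z>.035)&(sat<45)
n,l,st,ce=cv2.connectedComponentsWithStats(k.astype(np.uint8))
for i in range(1,n):
    if st[i,4]>20: print(st[i],hsv[l==i].mean(0).round()); rect(l==i," ")
rect(Dk&(z>.008),"dock"); rect(Dk&(z>.042),"dock walls"); rect(Dk&(z>.023)&(z<.038),"dock floor")
rect(Dk&(z>.022),"dock upper");
rect(C&(z>.006),"clip foot");rect(C&(z>.04),"clip up");rect(C&(z>.085),"jaws")
print(np.nanpercentile(z[C],[5,50,90,95,99,100]))
```

```text
[ 27  72 169] [ 28  71 172] [109  19 192] [ 12  19 137] [ 23  83 169] [ 8 12 87]
stand top 1266 [ 475.7 -286.2] [167.7 204.9] 73.9 0.0497
[377 153  14  13  79] [49. 28. 50.]
  79 [ 578.2 -266.4] [45.3 29.8] 73.9 0.0524
[365 156  17  56 269] [ 45.  17. 127.]
  269 [ 500.8 -236.5] [ 28.8 174. ] 80.8 0.0483
[397 160  21  63 385] [ 50.  18. 131.]
  385 [ 481.  -339.6] [ 19.5 199.3] 74.4 0.0492
dock 1024 [520.7 275. ] [133.6 268.4] 89.6 0.0296
dock walls 247 [568.1 297. ] [101.7  53.3] 17.2 0.0506
dock floor 503 [535.7 285.4] [171.3  48.4] 14.1 0.0295
dock upper 775 [535.  286.8] [171.1  53.3] 17.2 0.0316
clip foot 766 [548.2  -3.2] [131.  126.3] 3.2 0.0126
clip up 260 [542.1  -5.2] [41.1 49.6] 7.5 0.0906
jaws 143 [541.8  -5. ] [39.5 44.1] 6.6 0.0991
[-0.00415502  0.00329954  0.05987696  0.09631013  0.1060952   0.11124905]
```

View pics/cropk.png

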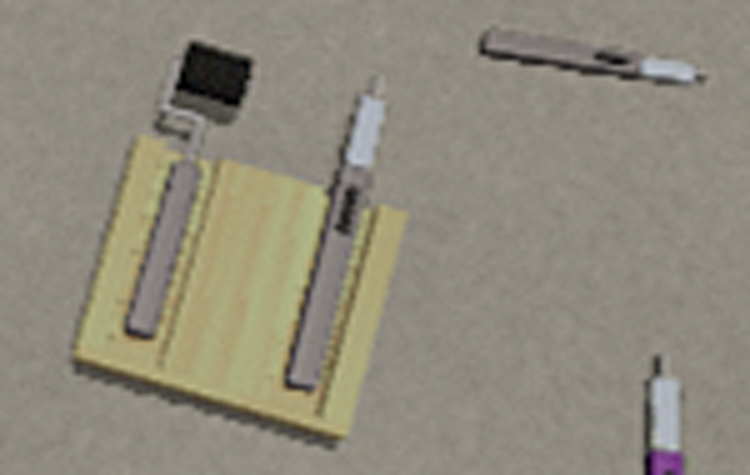

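View pics/cropc.png

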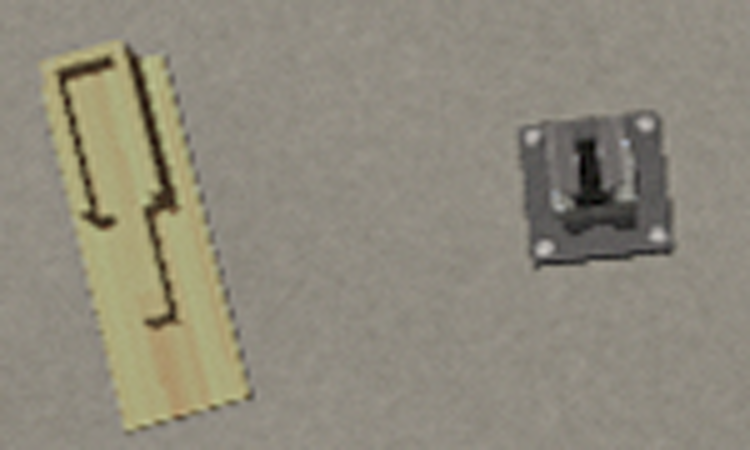

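The top view shows three knife-like things. One is the full-size grey knife in the stand, at crop (330,240), which is top pixel (406,193). The second is a smaller grey one at crop (600,55), and the third is purple at crop (655,400). The one meant is in the stand: it is not purple, is the larger of the grey ones, and measures 199 mm. The crop confirms that its nose is free, towards +x. The roller lies in the left slot, and the clip and dock end wall are clear in the other crop. I'm moving now.

jog_arm(
  series=[
    {"fingers": -1, "travel": [-42, -26, 0], "dr": [0, 0, 0]},
    {"fingers": -1, "travel": [-84, -52, 0], "dr": [0, 0, 0]},
    {"fingers": -1, "travel": [-126, -78, 0], "dr": [0, 0, 0]},
    {"fingers": -1, "travel": [-168, -104, 0], "dr": [0, 0, 0]},
    {"fingers": -1, "travel": [-210, -130, 0], "dr": [0, 0, 0]},
  ],
)

```text
t: 0.65
tool_pos: [0.3411, 0.4441, 0.2312]
orientation: [-3.141, -0.0, 2.874]
force: [0.3, 0.6, -0.1]
opening: 0.0854
gripper_force: 0.0
```

```bash
cat > to.py <<'E'
# usage: to.py x y z(mm TCP) yaw(deg of tool x): prints shift/turn in tool axes from the current pose
import sys; from h import *
a=[float(v) for v in sys.argv[1:]]; s=arm.observe()
R=Rot.from_euler("xyz",s["orientation"]); T=Rot.from_euler("xyz",[np.pi,0,np.radians(a[3])])
print("travel",(R.inv().apply(np.array(a[:3])-s["tool_pos"]*1000)).round(1),"dr",np.degrees((R.inv()*T).as_rotvec()).round(1))
print("t",round(s["t"],2),"pos",(s["tool_pos"]*1000).round(1),"rpy",np.degrees(s["orientation"]).round(1),"q",s["joint_pos"].round(2),"F",s["force"].round(1),"op",round(s["opening"],4),"gf",round(s["gripper_force"],1))
E
python3 to.py 540 -100 150 164.2
```

```text
travel [-335.8 -472.    81.2] dr [-0.  -0.   0.5]
t 0.65 pos [341.1 444.1 231.2] rpy [-180.    -0.   164.7] q [-1.14  0.15  0.16  1.7  -0.03  1.3   0.33] F [ 0.3  0.6 -0.1] op 0.0854 gf 0.0
```

jog_arm(
  series=[
    {"fingers": -1, "travel": [-28, -40, 0], "dr": [0, 0, 0]},
    {"fingers": -1, "travel": [-56, -80, 0], "dr": [0, 0, 0]},
    {"fingers": -1, "travel": [-84, -120, 0], "dr": [0, 0, 0]},
    {"fingers": -1, "travel": [-112, -160, 0], "dr": [0, 0, 0]},
    {"fingers": -1, "travel": [-140, -200, 0], "dr": [0, 0, 0]},
  ],
)

```text
t: 1.15
tool_pos: [0.4224, 0.2139, 0.2313]
orientation: [3.141, -0.0, 2.874]
force: [0.8, -0.6, -0.1]
opening: 0.0855
gripper_force: 0.0
```

jog_arm(
  series=[
    {"fingers": -1, "travel": [-28, -40, 0], "dr": [0, 0, 0]},
    {"fingers": -1, "travel": [-56, -80, 0], "dr": [0, 0, 0]},
    {"fingers": -1, "travel": [-84, -120, 0], "dr": [0, 0, 0]},
    {"fingers": -1, "travel": [-112, -160, 0], "dr": [0, 0, 0]},
    {"fingers": -1, "travel": [-140, -200, 0], "dr": [0, 0, 0]},
  ],
)

```text
t: 1.65
tool_pos: [0.5044, -0.016, 0.2315]
orientation: [3.141, 0.0, 2.874]
force: [0.2, 0.8, -0.4]
opening: 0.0856
gripper_force: 0.0
```

```bash
python3 to.py 541 -357 190 164.2
```

```text
travel [-125.5 -319.2   41.3] dr [0.  0.  0.5]
t 1.65 pos [504.4 -16.  231.5] rpy [180.    0.  164.7] q [-0.67  0.02  0.63  1.84 -0.01  1.29  1.27] F [ 0.2  0.8 -0.4] op 0.0856 gf 0.0
```

Run:
```python
from h import *
p,W=cloud("wrist");np.savez("wclip",p=p,W=W);save("wclip",p)
print(arm.calibration("wrist")["position"],np.nanmin(W[...,:2],(0,1)),np.nanmax(W[...,:2],(0,1)))
```

```text
[ 0.43407449 -0.00310148  0.37297202] [ 0.23490746 -0.6011405 ] [0.96986904 0.37823252]
```

jog_arm(
  series=[
    {"fingers": -1, "travel": [-17, -44, 0], "dr": [0, 0, 0]},
    {"fingers": -1, "travel": [-34, -88, 0], "dr": [0, 0, 0]},
    {"fingers": -1, "travel": [-51, -132, 0], "dr": [0, 0, 0]},
    {"fingers": -1, "travel": [-68, -176, 0], "dr": [0, 0, 0]},
    {"fingers": -1, "travel": [-85, -220, 0], "dr": [0, 0, 0]},
  ],
)

```text
t: 2.2
tool_pos: [0.528, -0.2501, 0.2314]
orientation: [3.141, 0.0, 2.875]
force: [1.3, 1.6, -0.8]
opening: 0.0854
gripper_force: 0.0
```

```bash
python3 - <<'E'
from h import *
p,W=cloud("wrist");np.savez("wknife",p=p,W=W)
q=np.load("wclip.npz")["p"]; cv2.imwrite("pics/w2.png",cv2.resize(np.hstack([q,p])[:,:,::-1],(800,250),interpolation=cv2.INTER_AREA))
E
python3 to.py 541 -357 190 164.2
```

```text
travel [-40.7 -90.5  41.9] dr [-0.3  0.1  0.1]
t 2.25 pos [ 526.3 -258.7  231.5] rpy [-1.797e+02  1.000e-01  1.643e+02] q [-0.33  0.26  0.85  1.66 -0.19  1.31  1.85] F [-4.9 -3.2  1. ] op 0.0853 gf 0.0
```

View pics/w2.png

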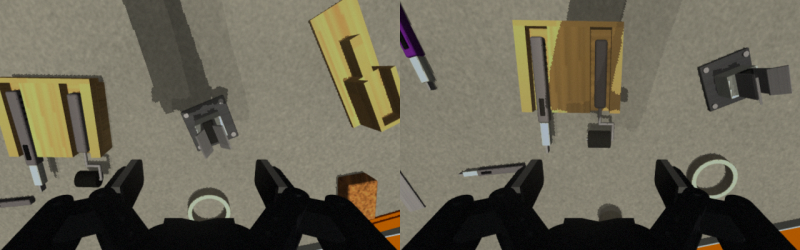

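Run:
```python
from h import *
def rect(m,W,msg):
    P=W[m][:,:2]
    r=cv2.minAreaRect((P*1000).astype(np.float32));print(msg,m.sum(),np.round(r[0],1),np.round(r[1],1),round(r[2],1),np.round(np.nanmedian(W[m][:,2]),4))
def reg(W,cx,cy,r,z0,z1): return (np.hypot(W[...,0]-cx,W[...,1]-cy)<r)&(W[...,2]>z0)&(W[...,2]<z1)
er=lambda m:cv2.morphologyEx(m.astype(np.uint8),cv2.MORPH_OPEN,np.ones((3,3)))>0
D=np.load("wknife.npz");p,W=D["p"],D["W"];h=cv2.cvtColor(p,cv2.COLOR_RGB2HSV)
m=er(reg(W,.48,-.34,.13,.035,.06)&(h[...,1]<60))
n,l,st,ce=cv2.connectedComponentsWithStats(m.astype(np.uint8))
for i in range(1,n):
    if st[i,4]>100: rect(l==i,W,"knife?")
m=er(reg(W,.541,-.357,.04,.03,.06)&(h[...,1]<60));rect(m,W,"nose")
D=np.load("wclip.npz");W=D["W"]
rect(er(reg(W,.542,-.005,.09,.006,.13)),W,"foot");rect(er(reg(W,.542,-.005,.06,.07,.13)),W,"jaws");rect(er(reg(W,.542,-.005,.06,.1,.13)),W,"jawtops")
rect(er(reg(W,.542,-.005,.02,.055,.064)),W,"seat")
rect(er(reg(W,.53,.287,.14,.022,.1)),W,"dock up");rect(er(reg(W,.53,.287,.14,.045,.1)),W,"dock walls")
D=np.load("top.npz");p,W=D["p"],D["W"]
for a,b in((.022,.1),(.045,.1)):rect(er(reg(W,.53,.287,.14,a,b)),W,"top dock")
rect(er(reg(W,.53,.287,.18,.008,.1)),W,"top dock base")
```

```text
knife? 3166 [ 481.  -338.4] [ 20.5 199.4] 74.9 0.0485
knife? 1768 [ 488.3 -235.7] [ 25.7 134.7] 80.7 0.0485
knife? 351 [ 574.3 -270.5] [25.4 30.3] 42.2 0.0527
nose 926 [ 540.1 -355.2] [20.2 76.2] 72.8 0.0468
foot 5357 [541.2  -2.9] [89.7 90. ] 7.3 0.0118
jaws 1401 [541.4  -2.8] [40.5 44.4] 7.5 0.098
jawtops 561 [541.2  -2.9] [40.  44.4] 7.4 0.1043
seat 454 [541.9  -4.9] [39.5 17.2] 1.1 0.0588
dock up 7511 [534.7 289.7] [172.2  54.5] 16.7 0.0309
dock walls 1814 [568.  299.7] [101.9  54.3] 16.5 0.05
top dock 770 [535.1 286.8] [170.9  53.3] 17.2 0.0316
top dock 205 [570.9 298.2] [95.3 52.7] 16.6 0.051
top dock base 841 [533.  291.5] [172.1  63.5] 17.0 0.031
```

```bash
python3 to.py 541 -355 90 164.7
```

```text
travel [-40.  -88.1 141.9] dr [-0.3  0.1 -0.4]
t 2.25 pos [ 526.3 -258.7  231.5] rpy [-1.797e+02  1.000e-01  1.643e+02] q [-0.33  0.26  0.85  1.66 -0.19  1.31  1.85] F [-4.9 -3.2  1. ] op 0.0853 gf 0.0
```

jog_arm(
  series=[
    {"fingers": -0.4, "travel": [-15, -36, 20], "dr": [0, 0, 0]},
    {"fingers": -0.4, "travel": [-30, -72, 40], "dr": [0, 0, 0]},
    {"fingers": -0.4, "travel": [-40, -97, 60], "dr": [0, 0, 0]},
    {"fingers": -0.4, "travel": [-40, -97, 90], "dr": [0, 0, 0]},
    {"fingers": -0.4, "travel": [-40, -97, 110], "dr": [0, 0, 0]},
  ],
)

```text
t: 2.75
tool_pos: [0.5397, -0.3535, 0.1189]
orientation: [-3.141, -0.002, 2.872]
force: [-0.4, 0.7, 0.2]
opening: 0.0599
gripper_force: 0.0
```

jog_arm(
  series=[
    {"fingers": -0.4, "travel": [0, 0, 0], "dr": [0, 0, 0]},
    {"fingers": -0.4, "travel": [0, 0, 0], "dr": [0, 0, 0]},
    {"fingers": -0.4, "travel": [0, 0, 0], "dr": [0, 0, 0]},
    {"fingers": -0.4, "travel": [0, 0, 0], "dr": [0, 0, 0]},
  ],
)

```text
t: 3.15
tool_pos: [0.5417, -0.3529, 0.1228]
orientation: [-3.141, 0.002, 2.874]
force: [0.2, 0.6, 0.4]
opening: 0.06
gripper_force: 0.0
```

```bash
python3 to.py 541 -355 24 164.7
```

```text
travel [ 0.3 -2.2 98.8] dr [-0.   0.1 -0. ]
t 3.15 pos [ 541.7 -352.9  122.8] rpy [-1.800e+02  1.000e-01  1.647e+02] q [-0.08  0.5   0.8   1.64 -0.38  1.17  2.11] F [0.2 0.6 0.4] op 0.06 gf 0.0
```

jog_arm(
  series=[
    {"fingers": -0.4, "travel": [0, -2, 35], "dr": [0, 0, 0]},
    {"fingers": -0.4, "travel": [0, -2, 65], "dr": [0, 0, 0]},
    {"fingers": -0.4, "travel": [0, -2, 85], "dr": [0, 0, 0]},
    {"fingers": -0.4, "travel": [0, -2, 98], "dr": [0, 0, 0]},
    {"fingers": -0.4, "travel": [0, -2, 98], "dr": [0, 0, 0]},
  ],
)

```text
t: 3.65
tool_pos: [0.54, -0.3542, 0.0224]
orientation: [3.141, -0.002, 2.874]
force: [-0.0, 0.1, 0.6]
opening: 0.0601
gripper_force: 0.0
```

jog_arm(
  series=[
    {"fingers": -0.4, "travel": [0, 0, 0], "dr": [0, 0, 0]},
    {"fingers": 1, "travel": [0, 0, 0], "dr": [0, 0, 0]},
    {"fingers": 1, "travel": [0, 0, 0], "dr": [0, 0, 0]},
    {"fingers": 1, "travel": [0, 0, 0], "dr": [0, 0, 0]},
    {"fingers": 1, "travel": [0, 0, 0], "dr": [0, 0, 0]},
  ],
)

```text
t: 4.15
tool_pos: [0.5408, -0.3549, 0.024]
orientation: [-3.142, 0.001, 2.874]
force: [0.8, -0.5, 3.4]
opening: 0.0148
gripper_force: 61.2
```

jog_arm(
  series=[
    {"fingers": 1, "travel": [0, 0, 0], "dr": [0, 0, 0]},
    {"fingers": 1, "travel": [0, 0, 0], "dr": [0, 0, 0]},
    {"fingers": 1, "travel": [0, 0, 0], "dr": [0, 0, 0]},
  ],
)

```text
t: 4.45
tool_pos: [0.5408, -0.3549, 0.0239]
orientation: [-3.141, 0.001, 2.874]
force: [0.0, -0.5, 4.6]
opening: 0.0146
gripper_force: 61.3
```

jog_arm(
  series=[
    {"fingers": 1, "travel": [0, 0, -15], "dr": [0, 0, 0]},
    {"fingers": 1, "travel": [0, 0, -45], "dr": [0, 0, 0]},
    {"fingers": 1, "travel": [0, 0, -85], "dr": [0, 0, 0]},
    {"fingers": 1, "travel": [0, 0, -120], "dr": [0, 0, 0]},
    {"fingers": 1, "travel": [0, 0, -140], "dr": [0, 0, 0]},
  ],
)

```text
t: 4.95
tool_pos: [0.5408, -0.3556, 0.1671]
orientation: [-3.141, 0.003, 2.873]
force: [1.0, -0.2, -0.8]
opening: 0.0149
gripper_force: 60.5
```

```bash
python3 - <<'E'
from h import *
p,W=cloud("side");save("lift",p[150:320,250:470],3.4)
# knife in the wrist view: tilt relative to tool
p,W=cloud("wrist");np.savez("wl",p=p,W=W)
m=(W[...,2]>.14)&(W[...,2]<.26)&(W[...,0]>.30)&(W[...,0]<.53)&(np.abs(W[...,1]+.33)<.08)
P=W[m];print(m.sum());c=np.median(P,0);u=np.linalg.svd(P-P.mean(0),full_matrices=False)[2][0];u*=np.sign(u[0]);print(c,u,P.min(0),P.max(0),np.degrees(np.arctan2(u[1],u[0])),np.degrees(np.arcsin(u[2])))
E
python3 to.py 603 5 164 187.4
```

```text
32813
[ 0.51803637 -0.35427404  0.22500126] [ 0.63977203 -0.50953057  0.57538713] [ 0.43214961 -0.4099719   0.17096838] [ 0.52999999 -0.31647249  0.25999838] -38.534699667951344 35.12674732042848
travel [ 36.3 364.4   2.7] dr [ -0.1   0.3 -22.8]
t 5.05 pos [ 541.4 -356.   167.2] rpy [-179.9    0.3  164.6] q [-0.1   0.46  0.82  1.59 -0.35  1.24  2.09] F [-0.5 -0.5 -1.8] op 0.0149 gf 60.5
```

View pics/lift.png

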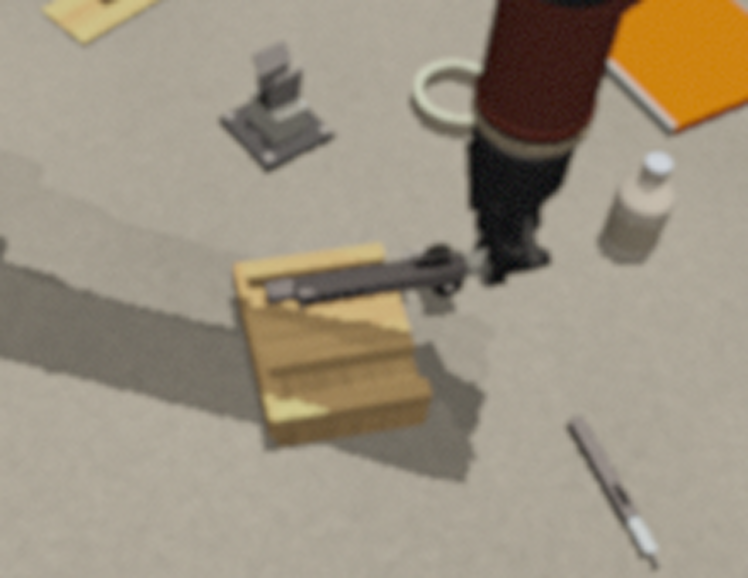

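The side crop shows the knife held at its nose, near (490,265), with the handle out to (300,285), well above the stand. The roller is still in its slot. I'll measure the tilt next.

Run:
```python
from h import *
D=np.load("wl.npz");W=D["W"]
g=np.array([.541,-.356]);d=np.array([np.cos(np.radians(-15.3)),np.sin(np.radians(-15.3))]);n=np.array([-d[1],d[0]])
s=(W[...,:2]-g)@d; t=(W[...,:2]-g)@n
for a in range(-170,-20,15):
    m=(s>a/1e3)&(s<(a+15)/1e3)&(abs(t)<.03)&(W[...,2]>.08)&(W[...,2]<.25)
    if m.sum()>20:print(a,m.sum(),np.round([np.median(t[m])*1e3,t[m].min()*1e3,t[m].max()*1e3,np.median(W[m][:,2])*1e3],1))
```

```text
-110 2694 [  0.3  -9.7  10.4 193.2]
-95 2519 [  0.6  -9.6  10.5 193.3]
-80 2239 [  0.6  -9.6  10.6 193.3]
-65 2024 [  0.5  -9.5  10.6 194.1]
-50 1768 [  0.5  -9.5  10.5 194.2]
-35 1426 [  0.5  -9.5  10.7 193.4]
```

jog_arm(
  series=[
    {"fingers": 1, "travel": [3, 30, 0], "dr": [0, 0, -4]},
    {"fingers": 1, "travel": [7, 75, 0], "dr": [0, 0, -9]},
    {"fingers": 1, "travel": [12, 120, 0], "dr": [0, 0, -14]},
    {"fingers": 1, "travel": [16, 165, 0], "dr": [0, 0, -19]},
    {"fingers": 1, "travel": [21, 210, 0], "dr": [0, 0, -22.8]},
  ],
)

```text
t: 5.55
tool_pos: [0.5751, -0.1446, 0.1624]
orientation: [3.141, -0.001, -3.008]
force: [1.0, 0.7, -1.8]
opening: 0.0149
gripper_force: 60.4
```

jog_arm(
  series=[
    {"fingers": 1, "travel": [0, 0, 0], "dr": [0, 0, 0]},
    {"fingers": 1, "travel": [0, 0, 0], "dr": [0, 0, 0]},
    {"fingers": 1, "travel": [0, 0, 0], "dr": [0, 0, 0]},
  ],
)

```text
t: 5.85
tool_pos: [0.575, -0.1478, 0.1629]
orientation: [-3.141, -0.001, -3.013]
force: [-0.0, 0.1, -0.8]
opening: 0.0148
gripper_force: 60.5
```

```bash
python3 to.py 603 5 164 187.4
```

```text
travel [-47.3 148.   -1.3] dr [-0.  -0.1 -0. ]
t 5.85 pos [ 575.  -147.8  162.9] rpy [-1.800e+02 -1.000e-01 -1.726e+02] q [-0.41  0.31  0.72  1.72 -0.22  1.19  2.06] F [-0.   0.1 -0.8] op 0.0148 gf 60.5
```

jog_arm(
  series=[
    {"fingers": 1, "travel": [-12, 38, 0], "dr": [0, 0, 0]},
    {"fingers": 1, "travel": [-24, 76, 0], "dr": [0, 0, 0]},
    {"fingers": 1, "travel": [-36, 114, 0], "dr": [0, 0, 0]},
    {"fingers": 1, "travel": [-47, 148, 0], "dr": [0, 0, 0]},
    {"fingers": 1, "travel": [-47, 148, 0], "dr": [0, 0, 0]},
  ],
)

```text
t: 6.35
tool_pos: [0.6037, 0.0112, 0.1626]
orientation: [3.14, -0.001, -3.006]
force: [-0.6, 0.9, -1.9]
opening: 0.0148
gripper_force: 60.5
```

jog_arm(
  series=[
    {"fingers": 1, "travel": [0, 0, 10], "dr": [0, 0, 0]},
    {"fingers": 1, "travel": [0, 0, 20], "dr": [0, 0, 0]},
    {"fingers": 1, "travel": [0, 0, 20], "dr": [0, 0, 0]},
    {"fingers": 1, "travel": [0, 0, 20], "dr": [0, 0, 0]},
  ],
)

```text
t: 6.75
tool_pos: [0.6026, 0.0046, 0.1428]
orientation: [-3.141, -0.001, -3.014]
force: [-0.0, -0.3, -0.6]
opening: 0.0149
gripper_force: 60.5
```

```bash
python3 to.py 603 5 95 187.4;python3 - <<'E'
from h import *
p,W=cloud("top");save("preclip",p[120:220,240:360],5)
d=np.array([np.cos(np.radians(7.4)),np.sin(np.radians(7.4))]);n=np.array([-d[1],d[0]])
c=np.array([.5413,-.003]); s=(W[...,:2]-c)@d*1e3;t=(W[...,:2]-c)@n*1e3;z=W[...,2]*1e3
for a in range(-120,40,10):
    m=(s>a)&(s<a+10)&(abs(t)<25)&(z>145)&(z<180)
    if m.sum()>2:print(a,m.sum(),np.round([np.median(t[m]),t[m].min(),t[m].max(),s[m].min(),np.median(z[m])],1))
E
```

```text
travel [-0.5  0.3 47.8] dr [-0.  -0.1 -0.1]
t 6.75 pos [602.6   4.6 142.8] rpy [-1.800e+02 -1.000e-01 -1.727e+02] q [-0.61  0.34  0.65  1.72 -0.22  1.15  1.8 ] F [-0.  -0.3 -0.6] op 0.0149 gf 60.5
-110 4 [  -1.9   -7.3    3.6 -100.8  160.1]
-100 30 [  -2.6  -11.6    8.2 -100.   167.8]
-90 27 [ -1.4 -12.3   7.8 -89.7 167.9]
-80 26 [ -2.3 -10.9   6.5 -79.9 168.9]
-70 26 [ -3.2 -12.1   7.8 -69.9 168.4]
-60 26 [ -1.8 -10.4   7.1 -59.8 168.2]
-50 26 [ -2.9 -11.6   5.8 -49.5 168.1]
-40 26 [ -0.9 -11.9   7.8 -39.6 167.9]
-30 23 [ -2.5 -11.    6.5 -29.5 169.2]
-20 26 [ -2.9 -12.    8.  -19.7 168.7]
-10 28 [ -2.  -11.9   7.5 -10.  168.7]
0 18 [ -4.2 -11.3   3.5   1.5 169.4]
10 15 [ -6.  -11.7   2.6  10.4 167.7]
20 15 [ -7.  -10.8  -1.5  20.3 168.6]
30 8 [ -8.4 -11.3  -5.6  31.3 166.9]
```

jog_arm(
  series=[
    {"fingers": 1, "travel": [0, 0, 15], "dr": [0, 0, 0]},
    {"fingers": 1, "travel": [0, 0, 30], "dr": [0, 0, 0]},
    {"fingers": 1, "travel": [0, 0, 40], "dr": [0, 0, 0]},
    {"fingers": 1, "travel": [0, 0, 48], "dr": [0, 0, 0]},
    {"fingers": 1, "travel": [0, 0, 56], "dr": [0, 0, 0]},
  ],
)

```text
t: 7.3
tool_pos: [0.603, 0.0061, 0.0864]
orientation: [-3.141, -0.001, -3.011]
force: [1.1, -0.6, -0.1]
opening: 0.0149
gripper_force: 60.6
```

jog_arm(
  series=[
    {"fingers": 1, "travel": [0, 0, 7], "dr": [0, 0, 0]},
    {"fingers": 1, "travel": [0, 0, 14], "dr": [0, 0, 0]},
    {"fingers": 1, "travel": [0, 0, 20], "dr": [0, 0, 0]},
    {"fingers": 1, "travel": [0, 0, 26], "dr": [0, 0, 0]},
    {"fingers": 1, "travel": [0, 0, 26], "dr": [0, 0, 0]},
  ],
)

```text
t: 7.8
tool_pos: [0.6026, 0.0063, 0.0603]
orientation: [-3.141, -0.001, -3.011]
force: [-0.1, 0.8, -5.3]
opening: 0.015
gripper_force: 60.1
```

```bash
cat > prof.py <<'E'
from h import *
p,W=cloud("top")
d=np.array([np.cos(np.radians(7.4)),np.sin(np.radians(7.4))]);n=np.array([-d[1],d[0]])
c=np.array([.5413,-.003]); s=(W[...,:2]-c)@d*1e3;t=(W[...,:2]-c)@n*1e3;z=W[...,2]*1e3
for a in range(-120,110,10):
    m=(s>a)&(s<a+10)&(abs(t)<14)&(z>50)&(z<130)
    if m.sum()>2:print(a,m.sum(),np.round([np.median(t[m]),s[m].min(),np.median(z[m])],1))
E
python3 prof.py; python3 to.py 603 5 54 187.4
```

```text
-100 27 [ -2.  -99.9  85.1]
-90 22 [ -2.5 -89.6  85.3]
-80 25 [ -0.7 -79.7  83.9]
-70 22 [ -1.8 -69.2  85.3]
-60 22 [ -1.4 -59.2  84.2]
-50 24 [ -1.5 -49.3  84.6]
-40 22 [ -0.8 -39.9  84.1]
-30 23 [ -0.1 -29.8  84.6]
-20 38 [  0.2 -20.   86. ]
-10 31 [ 0.2 -9.9 86.7]
0 31 [-0.3  0.9 87.6]
10 31 [ 0.5 10.4 87.7]
20 21 [-0.5 20.2 84.7]
30 17 [-1.1 30.2 86. ]
40 14 [-3.5 40.4 83.7]
50 9 [-9.2 50.3 83.4]
travel [-0.2 -1.2  6.7] dr [-0.  -0.1  0.1]
t 7.85 pos [602.7   6.2  60.7] rpy [-1.800e+02 -1.000e-01 -1.725e+02] q [-0.57  0.44  0.61  1.79 -0.29  1.    1.85] F [ 0.   0.2 -3.5] op 0.015 gf 60.2
```

jog_arm(
  series=[
    {"fingers": 1, "travel": [0, -1, 4], "dr": [0, 0, 0]},
    {"fingers": 1, "travel": [0, -1, 7], "dr": [0, 0, 0]},
    {"fingers": 1, "travel": [0, -1, 7], "dr": [0, 0, 0]},
    {"fingers": 1, "travel": [0, -1, 7], "dr": [0, 0, 0]},
  ],
)

```text
t: 8.25
tool_pos: [0.6033, 0.0052, 0.0544]
orientation: [3.142, 0.0, -3.012]
force: [0.6, 0.0, -2.4]
opening: 0.0147
gripper_force: 60.6
```

```bash
python3 prof.py; python3 to.py 603 5 54 187.4
```

```text
-100 24 [ -1.6 -99.6  78.7]
-90 24 [ -2.3 -90.   79.4]
-80 22 [ -3.3 -80.   80.1]
-70 23 [ -1.8 -69.6  79.1]
-60 24 [ -2.6 -59.6  80. ]
-50 22 [ -2.3 -50.   79.5]
-40 23 [ -2.2 -39.7  79.8]
-30 26 [ -0.4 -29.9  80.2]
-20 36 [  0.4 -19.8  83.6]
-10 29 [ 0.6 -9.7 83.9]
0 33 [ 2.1  0.9 86.8]
10 28 [-0.9 10.  84.6]
20 18 [-1.  20.9 80.5]
30 18 [-3.2 30.  79.8]
40 13 [-4.  41.5 76.9]
50 9 [-9.2 50.  77.9]
travel [ 0.4 -0.3  0.4] dr [0.  0.  0.1]
t 8.3 pos [603.3   5.3  54.4] rpy [ 180.     0.  -172.5] q [-0.57  0.44  0.6   1.8  -0.3   0.99  1.86] F [ 0.5 -0.1 -0.9] op 0.0148 gf 60.6
```

jog_arm(
  series=[
    {"fingers": -0.4, "travel": [0, 0, 0], "dr": [0, 0, 0]},
    {"fingers": -0.4, "travel": [0, 0, 0], "dr": [0, 0, 0]},
    {"fingers": -0.4, "travel": [0, 0, 0], "dr": [0, 0, 0]},
    {"fingers": -0.4, "travel": [0, 0, 0], "dr": [0, 0, 0]},
    {"fingers": -0.4, "travel": [0, 0, 0], "dr": [0, 0, 0]},
  ],
)

```text
t: 8.8
tool_pos: [0.6032, 0.0052, 0.0543]
orientation: [-3.142, 0.0, -3.011]
force: [-0.1, 0.7, -0.4]
opening: 0.0597
gripper_force: 0.0
```

jog_arm(
  series=[
    {"fingers": -0.4, "travel": [0, 0, -20], "dr": [0, 0, 0]},
    {"fingers": -0.4, "travel": [0, 0, -50], "dr": [0, 0, 0]},
    {"fingers": -0.4, "travel": [0, 0, -90], "dr": [0, 0, 0]},
    {"fingers": -0.4, "travel": [0, 0, -120], "dr": [0, 0, 0]},
    {"fingers": -0.4, "travel": [0, 0, -120], "dr": [0, 0, 0]},
  ],
)

```text
t: 9.3
tool_pos: [0.6057, 0.005, 0.1789]
orientation: [3.141, 0.007, -3.012]
force: [0.3, 0.2, -0.1]
opening: 0.0595
gripper_force: 0.0
```

```bash
python3 prof.py; python3 to.py 480 -11 174 187.4
```

```text
-100 25 [ -1.5 -99.3  78.4]
-90 22 [ -2.3 -89.8  79.9]
-80 23 [ -3.1 -79.5  79.2]
-70 24 [ -1.6 -69.9  79.6]
-60 22 [ -2.6 -59.7  78.5]
-50 23 [ -3.6 -49.5  78.3]
-40 23 [ -2.2 -39.6  79.5]
-30 23 [ -0.6 -29.8  79.5]
-20 39 [  1.9 -19.9  82.8]
-10 30 [ 0.6 -9.3 84. ]
0 29 [-0.5  0.5 84.8]
10 22 [-1.7 10.7 81.7]
20 21 [-2.2 20.8 80.2]
30 15 [-3.8 30.5 79.6]
40 15 [-4.  40.1 77.8]
50 9 [-5.4 50.1 78.4]
60 10 [-6.5 60.6 76.5]
70 5 [-7.7 70.7 75.3]
travel [1.256e+02 1.000e-01 2.000e+00] dr [0.  0.2 0.1]
t 9.35 pos [604.5   5.2 176.5] rpy [ 180.     0.2 -172.5] q [-0.62  0.31  0.66  1.68 -0.2   1.21  1.79] F [ 0.2  0.2 -0.7] op 0.0597 gf 0.0
```

jog_arm(
  series=[
    {"fingers": -0.4, "travel": [40, 0, 0], "dr": [0, 0, 0]},
    {"fingers": -0.4, "travel": [85, 0, 0], "dr": [0, 0, 0]},
    {"fingers": -0.4, "travel": [124, 0, 0], "dr": [0, 0, 0]},
    {"fingers": -0.4, "travel": [124, 0, 0], "dr": [0, 0, 0]},
    {"fingers": -0.4, "travel": [124, 0, 0], "dr": [0, 0, 0]},
  ],
)

```text
t: 9.85
tool_pos: [0.4795, -0.0104, 0.1739]
orientation: [3.14, -0.0, -3.011]
force: [-0.1, 0.5, -0.2]
opening: 0.06
gripper_force: 0.0
```

jog_arm(
  series=[
    {"fingers": -0.4, "travel": [0, 0, 30], "dr": [0, 0, 0]},
    {"fingers": -0.4, "travel": [0, 0, 60], "dr": [0, 0, 0]},
    {"fingers": -0.4, "travel": [0, 0, 60], "dr": [0, 0, 0]},
    {"fingers": -0.4, "travel": [0, 0, 60], "dr": [0, 0, 0]},
  ],
)

```text
t: 10.25
tool_pos: [0.4806, -0.0111, 0.1143]
orientation: [-3.14, -0.002, -3.012]
force: [0.6, -0.3, 0.6]
opening: 0.0595
gripper_force: 0.0
```

```bash
python3 to.py 480 -11 53 187.4
```

```text
travel [ 0.5  0.3 61.3] dr [-0.1 -0.1  0. ]
t 10.25 pos [480.6 -11.1 114.3] rpy [-1.799e+02 -1.000e-01 -1.726e+02] q [-0.71  0.09  0.68  2.04 -0.06  1.04  1.7 ] F [ 0.6 -0.3  0.6] op 0.0595 gf 0.0
```

jog_arm(
  series=[
    {"fingers": -0.4, "travel": [0, 0, 25], "dr": [0, 0, 0]},
    {"fingers": -0.4, "travel": [0, 0, 48], "dr": [0, 0, 0]},
    {"fingers": -0.4, "travel": [0, 0, 61], "dr": [0, 0, 0]},
    {"fingers": -0.4, "travel": [0, 0, 61], "dr": [0, 0, 0]},
    {"fingers": -0.4, "travel": [0, 0, 61], "dr": [0, 0, 0]},
  ],
)

```text
t: 10.75
tool_pos: [0.4811, -0.0109, 0.0543]
orientation: [-3.141, 0.001, -3.012]
force: [0.4, 0.2, 0.1]
opening: 0.0596
gripper_force: 0.0
```

jog_arm(
  series=[
    {"fingers": 1, "travel": [0, 0, 0], "dr": [0, 0, 0]},
    {"fingers": 1, "travel": [0, 0, 0], "dr": [0, 0, 0]},
    {"fingers": 1, "travel": [0, 0, 0], "dr": [0, 0, 0]},
    {"fingers": 1, "travel": [0, 0, 0], "dr": [0, 0, 0]},
    {"fingers": 1, "travel": [0, 0, 0], "dr": [0, 0, 0]},
  ],
)

```text
t: 11.25
tool_pos: [0.4808, -0.0108, 0.054]
orientation: [3.141, 0.001, -3.011]
force: [-2.2, 1.3, 6.1]
opening: 0.019
gripper_force: 62.4
```

jog_arm(
  series=[
    {"fingers": 1, "travel": [0, 0, -5], "dr": [0, 0, 0]},
    {"fingers": 1, "travel": [0, 0, -12], "dr": [0, 0, 0]},
    {"fingers": 1, "travel": [0, 0, -20], "dr": [0, 0, 0]},
    {"fingers": 1, "travel": [0, 0, -28], "dr": [0, 0, 0]},
    {"fingers": 1, "travel": [0, 0, -38], "dr": [0, 0, 0]},
  ],
)

```text
t: 11.75
tool_pos: [0.4804, -0.0108, 0.0922]
orientation: [3.142, 0.0, -3.011]
force: [0.1, -0.0, -0.5]
opening: 0.0194
gripper_force: 61.3
```

jog_arm(
  series=[
    {"fingers": 1, "travel": [0, 0, -10], "dr": [0, 0, 0]},
    {"fingers": 1, "travel": [0, 0, -25], "dr": [0, 0, 0]},
    {"fingers": 1, "travel": [0, 0, -45], "dr": [0, 0, 0]},
    {"fingers": 1, "travel": [0, 0, -62], "dr": [0, 0, 0]},
    {"fingers": 1, "travel": [0, 0, -62], "dr": [0, 0, 0]},
  ],
)

```text
t: 12.25
tool_pos: [0.4819, -0.0107, 0.156]
orientation: [3.141, 0.004, -3.011]
force: [-1.0, -0.1, -0.4]
opening: 0.0188
gripper_force: 61.3
```

```bash
sed -i 's/z<130/z<200/' prof.py; python3 prof.py; python3 to.py 432 258.5 153 196.7
```

```text
travel [ 13.7 273.2   1.7] dr [ 0.   0.2 -9.2]
t 12.3 pos [481.1 -10.7 154.5] rpy [ 180.     0.2 -172.5] q [-0.73  0.03  0.68  1.99 -0.02  1.12  1.66] F [-0.4  0.3 -0.9] op 0.0187 gf 61.3
```

Run:
```python
from h import *
p,W=cloud("wrist")
q,V=cloud("side")
cv2.imwrite("pics/l2.png",np.hstack([cv2.resize(p,(400,250)),cv2.resize(q[100:250,250:490],(400,250))])[:,:,::-1])
d=np.array([np.cos(np.radians(7.4)),np.sin(np.radians(7.4))]);n=np.array([-d[1],d[0]])
c=np.array([.481,-.0107])
for W in(W,V):
  s=(W[...,:2]-c)@d*1e3;t=(W[...,:2]-c)@n*1e3;z=W[...,2]*1e3
  for a in range(-60,180,15):
    m=(s>a)&(s<a+15)&(abs(t)<14)&(z>130)&(z<215)
    if m.sum()>2:print(a,m.sum(),np.round([np.median(t[m]),s[m].min(),s[m].max(),np.median(z[m]),z[m].min(),z[m].max()],1))
```

```text
-45 1468 [  0.7 -39.3 -30.  178.8 162.  181.3]
-30 1558 [  1.1 -30.  -15.  179.2 174.  180.9]
-15 3080 [ -1.4 -15.   -0.  179.6 156.1 214.9]
0 1728 [  0.7   0.   15.  178.8 176.1 206.6]
15 1115 [  1.2  15.   30.  178.  174.6 180. ]
30 460 [  1.   30.   37.9 177.7 174.2 179.4]
-45 34 [ -4.9 -39.7 -30.3 174.9 162.9 185.3]
-30 34 [ -8.1 -29.4 -15.1 178.9 164.2 182.1]
-15 44 [  8.7 -14.9  -1.9 183.5 157.2 213.6]
0 4 [  8.4   0.2   1.7 185.2 181.  189.5]
15 5 [-11.   21.4  27.4 164.6 160.6 168.9]
30 6 [-12.4  32.7  43.1 167.4 164.4 173.8]
45 21 [-10.3  45.6  59.9 169.5 160.4 182. ]
60 28 [ -8.4  60.9  74.6 176.5 160.4 183.1]
75 28 [ -9.1  77.1  89.2 175.3 158.  182.6]
90 27 [ -7.8  90.  104.8 174.7 157.4 179.3]
105 24 [ -6.8 107.1 119.6 173.8 160.2 178.2]
120 22 [ -6.5 120.1 134.8 173.6 160.  177.2]
135 15 [ -5.4 135.1 149.2 173.1 159.1 176.8]
150 10 [ -0.9 150.4 162.4 167.7 161.9 171.8]
```

View pics/l2.png

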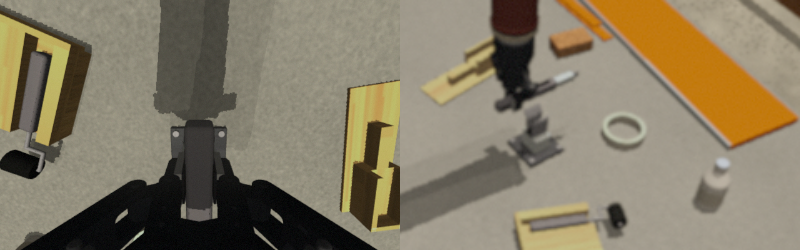

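The left half (wrist view) shows the handle end gripped between the pads. The right half (side view) shows the knife clear above the clip, nose at (570,75). It is level to about 1.5°.

jog_arm(
  series=[
    {"fingers": 1, "travel": [2, 35, 0], "dr": [0, 0, -2]},
    {"fingers": 1, "travel": [4, 80, 0], "dr": [0, 0, -4]},
    {"fingers": 1, "travel": [6, 125, 0], "dr": [0, 0, -6]},
    {"fingers": 1, "travel": [8, 170, 0], "dr": [0, 0, -8]},
    {"fingers": 1, "travel": [10, 210, 0], "dr": [0, 0, -9.2]},
  ],
)

```text
t: 12.9
tool_pos: [0.4419, 0.198, 0.1524]
orientation: [-3.141, -0.001, -2.849]
force: [0.4, 0.6, 0.1]
opening: 0.0192
gripper_force: 61.3
```

jog_arm(
  series=[
    {"fingers": 1, "travel": [-8, 35, 0], "dr": [0, 0, 0]},
    {"fingers": 1, "travel": [-8, 62, 0], "dr": [0, 0, 0]},
    {"fingers": 1, "travel": [-8, 62, 0], "dr": [0, 0, 0]},
    {"fingers": 1, "travel": [-8, 62, 0], "dr": [0, 0, 0]},
    {"fingers": 1, "travel": [-8, 62, 0], "dr": [0, 0, 0]},
  ],
)

```text
t: 13.4
tool_pos: [0.4331, 0.2564, 0.1527]
orientation: [-3.141, -0.001, -2.852]
force: [0.5, -0.9, -1.3]
opening: 0.0192
gripper_force: 61.3
```

```bash
python3 to.py 433.5 258 70 196.7
cat > pd.py <<'E'
from h import *
d=np.array([np.cos(np.radians(16.7)),np.sin(np.radians(16.7))]);n=np.array([-d[1],d[0]]);c=np.array([.563,.2978])
for k in("top","side"):
  p,W=cloud(k); s=(W[...,:2]-c)@d*1e3;t=(W[...,:2]-c)@n*1e3;z=W[...,2]*1e3
  hs=cv2.cvtColor(p,cv2.COLOR_RGB2HSV)[...,1]
  for a in range(-180,60,15):
    m=(s>a)&(s<a+15)&(abs(t)<25)&(z>25)&(z<200)&(hs<50)
    if m.sum()>4:print(k,a,m.sum(),np.round([t[m].min(),np.median(t[m]),t[m].max(),s[m].min(),s[m].max(),np.percentile(z[m],80)],1))
E
python3 pd.py
```

```text
travel [-0.9  1.5 82.7] dr [-0.1 -0.1 -0.1]
t 13.4 pos [433.1 256.4 152.7] rpy [-1.799e+02 -1.000e-01 -1.634e+02] q [-1.02  0.09  0.42  1.93 -0.04  1.13  1.28] F [ 0.5 -0.9 -1.3] op 0.0192 gf 61.3
top -180 30 [ -13.7   -4.1    4.9 -175.6 -165.3  179.8]
top -165 39 [ -13.5   -3.4    6.4 -164.8 -150.8  180.4]
top -150 22 [ -24.8   -8.2   11.9 -149.8 -145.2  181.2]
top -90 12 [-13.3 -10.5  -7.  -86.8 -75.1 178.3]
top -75 20 [-13.8  -8.8  -1.6 -72.6 -61.2 178.1]
top -60 35 [-13.3  -4.5   5.1 -59.9 -45.3 178.1]
top -45 33 [-12.4  -3.2   6.8 -45.  -30.1 175. ]
top -30 29 [-11.7  -4.5   3.5 -30.  -15.5 174.7]
top -15 30 [-1.200e+01 -4.100e+00  3.300e+00 -1.480e+01 -1.000e-01  1.732e+02]
top 0 18 [-10.3  -5.3   2.    0.   13.5 173.6]
top 15 7 [ -7.1  -4.2  -2.5  15.7  24.5 170.8]
side -180 27 [ -15.1   -8.4    6.  -177.3 -165.   179.8]
side -165 27 [ -16.7  -11.5    5.2 -164.8 -150.4  179.6]
side -150 60 [ -24.7   -4.6   16.7 -149.8 -135.1  190. ]
side -135 7 [ -24.3  -22.1    4.2 -134.8 -128.6  176.6]
side -120 11 [ -15.6  -14.3  -10.5 -119.1 -105.3  172.5]
side -105 10 [ -16.   -12.7   -9.8 -104.9  -90.   172.7]
side -90 21 [-15.2 -11.5  -0.3 -89.7 -75.7 176.9]
side -75 26 [-18.5 -11.5   0.5 -74.5 -60.1 178.9]
side -60 25 [-17.5 -12.6  24.7 -59.9 -45.  177.4]
side -45 19 [-15.2 -10.5   3.7 -45.  -30.8 176. ]
side -30 21 [-14.  -10.4   3.5 -29.7 -15.2 173.9]
side -15 17 [-16.8 -10.6   0.4 -13.9  -1.5 174.2]
side 0 12 [-12.7  -8.9  -0.2   0.5  11.5 173.1]
side 15 7 [ -9.7  -3.5   2.1  17.1  25.9 168.8]
```

jog_arm(
  series=[
    {"fingers": 1, "travel": [0, 2, 20], "dr": [0, -1.5, 0]},
    {"fingers": 1, "travel": [0, 2, 45], "dr": [0, -1.5, 0]},
    {"fingers": 1, "travel": [0, 2, 70], "dr": [0, -1.5, 0]},
    {"fingers": 1, "travel": [0, 2, 90], "dr": [0, -1.5, 0]},
    {"fingers": 1, "travel": [0, 2, 100], "dr": [0, -1.5, 0]},
  ],
)

```text
t: 14.0
tool_pos: [0.4319, 0.2583, 0.0518]
orientation: [-3.141, 0.024, -2.852]
force: [-1.1, -0.2, -0.9]
opening: 0.0189
gripper_force: 61.3
```

jog_arm(
  series=[
    {"fingers": 1, "travel": [0, 0, 0], "dr": [0, 0, 0]},
    {"fingers": 1, "travel": [0, 0, 8], "dr": [0, 0, 0]},
    {"fingers": 1, "travel": [0, 0, 15], "dr": [0, 0, 0]},
    {"fingers": 1, "travel": [0, 0, 20], "dr": [0, 0, 0]},
    {"fingers": 1, "travel": [0, 0, 22], "dr": [0, 0, 0]},
  ],
)

```text
t: 14.5
tool_pos: [0.4329, 0.2598, 0.0309]
orientation: [-3.141, 0.026, -2.851]
force: [0.1, -0.4, -0.1]
opening: 0.0188
gripper_force: 61.3
```

jog_arm(
  series=[
    {"fingers": 1, "travel": [0, 0, 2], "dr": [0, 0, 0]},
    {"fingers": 1, "travel": [0, 0, 4], "dr": [0, 0, 0]},
    {"fingers": 1, "travel": [0, 0, 4], "dr": [0, 0, 0]},
  ],
)

```text
t: 14.8
tool_pos: [0.4331, 0.2599, 0.0272]
orientation: [-3.142, 0.026, -2.851]
force: [-0.5, 0.2, -1.3]
opening: 0.019
gripper_force: 61.3
```

```bash
python3 to.py 433.5 258 25 196.7; python3 pd.py
```

```text
travel [ 0.2 -1.9  2.2] dr [-0.   1.5 -0. ]
t 14.8 pos [433.1 259.9  27.2] rpy [-180.     1.5 -163.3] q [-0.99  0.25  0.4   2.07 -0.12  0.83  1.34] F [-0.5  0.2 -1.3] op 0.019 gf 61.3
top -180 29 [ -23.9   -3.3    7.9 -174.3 -165.2   96.7]
top -165 29 [ -15.5   -1.5   10.  -164.4 -150.3   53.1]
top -150 14 [ -24.4  -15.5    1.4 -150.  -142.6   83.5]
top -90 7 [-10.1  -7.9  -4.6 -87.6 -76.5  54.5]
top -75 25 [-10.5  -3.1   7.3 -74.7 -61.4  55.5]
top -60 31 [-10.   -1.3   7.5 -59.9 -45.3  55.6]
top -45 26 [ -9.7   0.5  13.2 -44.7 -30.1  53.3]
top -30 28 [ -8.3  -0.9  11.6 -29.7 -15.3  51.4]
top -15 28 [ -7.8  -0.   13.7 -14.9  -0.2  50.1]
top 0 21 [-8.3 -0.  14.1  0.5 14.9 50.6]
top 15 7 [-3.1  1.2 11.3 16.3 24.  51.3]
side -180 74 [ -24.6   -7.8   16.7 -179.9 -165.4  190.3]
side -165 58 [ -23.8   -7.4   22.5 -163.9 -150.3  128.5]
side -150 91 [ -24.4  -10.7   22.8 -149.9 -135.1  100.5]
side -135 8 [ -22.9  -18.9    9.  -134.7 -125.6   95.9]
side -105 7 [ -12.7  -11.3   -9.4 -104.6  -90.6   50.5]
side -90 7 [-11.6 -10.6  -4.  -84.8 -78.7  54.4]
side -75 20 [-15.   -7.6   7.1 -74.4 -60.1  54.1]
side -60 13 [-13.5  -8.3  20.4 -59.1 -45.4  54.5]
side -45 11 [-12.4  -3.7   6.6 -44.7 -30.6  54.4]
side -30 15 [-10.2  -3.2   6.9 -30.  -15.1  50.7]
side -15 13 [ -9.1  -2.9  15.8 -14.9  -3.2  53.2]
side 0 13 [-8.7 -1.1 18.7  0.3 14.9 50.4]
side 15 6 [-4.5  6.4 16.7 16.2 29.6 49.3]
```

jog_arm(
  series=[
    {"fingers": 1, "travel": [0, -1, 2], "dr": [0, 0, 0]},
    {"fingers": 1, "travel": [0, -1, 3], "dr": [0, 0, 0]},
    {"fingers": 1, "travel": [0, -1, 3], "dr": [0, 0, 0]},
    {"fingers": 1, "travel": [0, -1, 3], "dr": [0, 0, 0]},
  ],
)

```text
t: 15.3
tool_pos: [0.4336, 0.2589, 0.0244]
orientation: [3.142, 0.026, -2.851]
force: [0.3, -1.8, 2.0]
opening: 0.019
gripper_force: 61.7
```

jog_arm(
  series=[
    {"fingers": -0.4, "travel": [0, 0, 0], "dr": [0, 0, 0]},
    {"fingers": -0.4, "travel": [0, 0, 0], "dr": [0, 0, 0]},
    {"fingers": -0.4, "travel": [0, 0, 0], "dr": [0, 0, 0]},
    {"fingers": -0.4, "travel": [0, 0, 0], "dr": [0, 0, 0]},
    {"fingers": -0.4, "travel": [0, 0, 0], "dr": [0, 0, 0]},
  ],
)

```text
t: 15.8
tool_pos: [0.4335, 0.259, 0.0243]
orientation: [-3.142, 0.026, -2.851]
force: [-0.7, 0.2, -0.4]
opening: 0.0597
gripper_force: 0.0
```

jog_arm(
  series=[
    {"fingers": -0.4, "travel": [0, 0, -20], "dr": [0, 0, 0]},
    {"fingers": -0.4, "travel": [0, 0, -60], "dr": [0, 0, 0]},
    {"fingers": -0.4, "travel": [0, 0, -110], "dr": [0, 0, 0]},
    {"fingers": -0.4, "travel": [0, 0, -150], "dr": [0, 0, 0]},
    {"fingers": -0.4, "travel": [0, 0, -150], "dr": [0, 0, 0]},
  ],
)

```text
t: 16.3
tool_pos: [0.4322, 0.2595, 0.18]
orientation: [3.137, 0.034, -2.851]
force: [0.5, 0.3, -0.2]
opening: 0.0596
gripper_force: 0.0
```

```bash
python3 to.py 433.5 258 25 196.7; python3 pd.py|grep top
python3 - <<'E'
from h import *
p,W=cloud("side");save("end",p[90:190,220:400],4)
E
```

```text
travel [  4.5  -2.5 154.9] dr [ 0.2  2.  -0.1]
t 16.3 pos [432.2 259.5 180. ] rpy [ 179.7    2.  -163.4] q [-1.04  0.04  0.42  1.93 -0.01  1.15  1.24] F [ 0.5  0.3 -0.2] op 0.0596 gf 0.0
top -180 22 [ -10.7   -2.7    6.4 -175.  -165.2   51.1]
top -165 31 [ -11.4   -1.2    8.  -164.4 -150.5   50.3]
top -150 31 [ -11.1   -2.4    7.  -149.9 -135.3   50.8]
top -135 31 [ -11.3   -2.4    7.9 -134.6 -120.1   51.7]
top -120 9 [ -11.2    2.2    8.3 -118.7 -113.3   49.2]
top -75 28 [-12.   -1.8   8.6 -75.  -60.7  51.9]
top -60 33 [-11.7  -2.4  13.8 -59.5 -45.6  51.8]
top -45 26 [ -9.9  -1.   12.5 -44.7 -30.3  50.1]
top -30 28 [ -8.7  -1.4  10.6 -29.8 -15.2  48.8]
top -15 28 [ -9.7  -0.   11.6 -14.4  -0.2  48.8]
top 0 21 [-7.9 -0.6 11.2  0.3 14.4 49.1]
top 15 7 [-3.1 -0.8  4.4 17.4 26.5 46. ]
```

View pics/end.png

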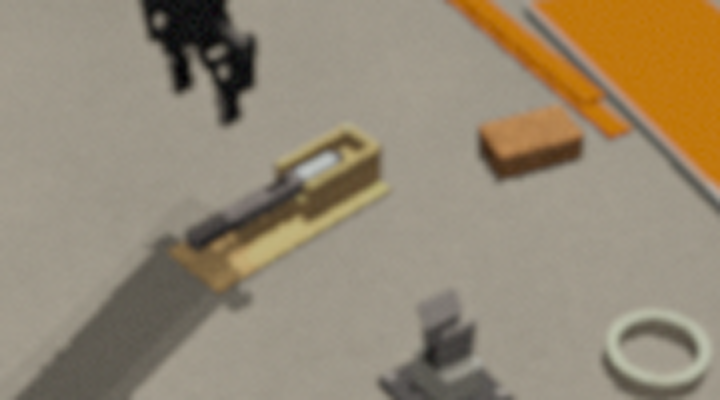

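The crop shows the knife lying in the dock, handle end at (195,240) and nose in the guard at (325,165). The gripper is well clear, so I'm handing in.

```bash
python3 -c "
from workcell import arm
print(arm.sign_off())"
```

```text
the job is handed in; nothing more can be done
None
```

The trimming knife was clipped and let go, taken again by its handle and laid in the dock with its nose in the guard, the roller untouched, and I handed the job in at about 16 s of the 58 s allowed; the sign-off returned no verdict.

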